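# Set the leak tester's vent valve two turns open

### The job

On the watch-case leak tester, take the vent valve's wheel by its upright crank handle, screw it clockwise (seen from above) fully shut against its stop and keep it there for a moment, then back it off exactly two full turns and finish there, still gripping the crank handle between the fingers, ready to close it again: do not let go. Leave the tester's small inlet knob and the watch parts and tools lying around where they are.

Things in the scene. Friction and masses are not known exactly. Their poses are not given: they have to be found in the camera images.
- tester: Grey leak tester, bolted down: base 200 x 360 mm (x, y), top 50 mm above the table. Origin: centre of its underside; front face at -x. It carries (x, y in mm) the vent valve wheel (0, -110), a clear chamber with metal lid (20, 60; diameter 100, top 154 above the table), a round gauge (40, 142; about 150 high), the small inlet knob (-55, 140) and a copper pipe 71 high behind the wheel.
- vent_valve (a joint): Opening in rad: 0 = shut on the hard stop, growing counter-clockwise from above; a turn is 6.283; upper stop 21.99. Starts 0.5 to 1.6 turns open. Light friction, about 1.5 N at the crank; stays where it is left; the wheel does not rise. When shut, the crank is on the side of the wheel's axis towards the tester's front (tester -x).
- wheel_hub (a point): Point on the vent valve's vertical axis, 94 mm above the table, level with the top of the rim. The wheel is steel with three spokes, outside diameter 102 mm, rim from 84 to 94 mm above the table; nothing of the hub is higher than 97 mm.
- crank: Black plastic crank handle: upright round rod, diameter 18 mm, length 44 mm, standing on the wheel 42 mm from the wheel's axis, from 96 to 140 mm above the table. It spins freely on its own pin, so a gripper can hold it without turning while it goes round. Origin: centre of its lower end.
- crank_grip (a point): Middle of the crank handle, on its axis, 24 mm above its lower end, 120 mm above the table.
- inlet_knob (a joint): Angle in rad of the small steel inlet knob (diameter 32 mm, 16 mm high, no crank), 0 at the start; to be left alone.
- case_back: Steel watch case back, disc of diameter 32 mm, 5 mm thick, lying on the tester's base in front of the chamber. Loose, stands by; not part of the job. Origin: centre of its underside.
- movement_holder: Black round movement holder with a watch movement on it, diameter 64 mm, 33 mm high, in front of the tester. Loose, stands by; not part of the job. Origin: centre of its underside.
- case_ring: Steel case ring, diameter 34 mm, 20 mm high, in front of the tester. Loose, stands by; not part of the job. Origin: centre of its underside.
- tweezers: Dark steel tweezers, about 135 mm long and 4 mm thick, behind the tester. Loose, stands by; not part of the job. Origin: centre of its underside.
- loupe: Blue eye loupe, diameter 38 mm, 34 mm high, beyond the tester's gauge end. Loose, stands by; not part of the job. Origin: centre of its underside.
- oil_pot: White oil pot with black lid, diameter 40 mm, 18 mm high, on the robot's right. Loose, stands by; not part of the job. Origin: centre of its underside.
- parts_tray: Grey four-part tray, 90 x 70 x 18 mm, on the robot's right. Loose, stands by; not part of the job. Origin: centre of its underside.
- screwdriver: Slim red screwdriver, about 120 mm long and 8 mm thick, on the robot's right. Loose, stands by; not part of the job. Origin: centre of its underside.

How it is judged:
On the way:
1. the vent valve is screwed shut against its stop (within 6 degrees) (value of joint vent_valve below 0.105 rad), for 0.2 s.
At the end, for the whole second after the job is handed in: After having been shut, the vent valve stands two full turns (12.566 rad) open within 12 degrees (0.21 rad) and at rest, and the fingers still grip the crank handle: contact over 2 N, with the point between the finger pads within 35 mm of the handle's middle and within 20 mm of its axis (value of joint vent_valve between 12.356 and 12.776 rad and velocity of joint vent_valve between -0.1 and 0.1 rad/s and contact force between the fingers and crank above 2 N and distance between the grasp point and crank_grip below 0.035 m and horizontal distance between the grasp point and crank_grip below 0.02 m); the arm keeps its last pose, push and grip.
It fails at once if the inlet knob is turned by more than 0.3 rad (value of joint inlet_knob above 0.3 rad or value of joint inlet_knob below -0.3 rad).
It fails at once if a watch part or tool lying around is moved by more than 20 mm (distance of any of case_back, movement_holder, case_ring, tweezers, loupe, oil_pot, parts_tray, screwdriver from where it was at the start of the episode above 0.02 m).
It also fails if it takes over 67 s, if anything falls off the work surface, if the arm or the gripper's body presses on something with over 40 N, if the wrist force passes 120 N, or if a joint passes its speed limit or range.

### The arm

A 6-joint arm with a two-finger parallel gripper is mounted at the origin on the work surface. World frame = base frame: x ahead of the robot, y to its left, z up, the work surface at z = 0. Lengths are in m, angles in rad, forces in N, time in s.
With the tool pointing down it reaches from about 0.35 to 0.775 m from the base axis. Payload 7.3 kg.
Tool frame: the origin (TCP) lies midway between the tips of the shut fingers; the grasp point (between the pads) lies 19 mm behind it (robot.tcp_to_grasp is the distance from the TCP to the grasp point, in m); z points along the fingers, y is the line along which they close (so a half turn about z gives the same grasp; the last joint's range is limited). The gripper opens to 92 mm and grips with 3 to 60 N. Pads are 19 mm wide; open, the fingers measure 130 mm over their backs; the gripper's body (75 mm by 190 mm) begins 47 mm behind the grasp point.
Start: joints at [-0.146, 0.342, 1.524, -0, 1.275, -0.146], TCP at [0.525, 0, 0.197] pointing down, gripper open.
Joint ranges: [-2.53, 2.53], [-0.77, 2.02], [0.04, 2.7], [-1, 4.14], [0.28, 2.66], [-3.11, 3.11]. Speed limits (rad/s): [2.57, 2.57, 3.14, 3.14, 3.14, 3.14].

### API

Orientations are given as [roll, pitch, yaw] about the fixed x, y, z axes, in that order (R = Rz(yaw) Ry(pitch) Rx(roll)).
In Python, from cell import readout, cams, ticket, robot gives the robot as it stands. The module is installed in compiled form; this text tells all that it offers.
- The arm moves only by the tool jog_arm, never from a script. Its argument "plan" is a list of rows, each a list of 5 numbers: the shift along the world's x, y, z each as a share of 0.08 m, from -1 to 1, then the turn about the world's z as a share of 90 degrees, from -1 to 1, then the opening, from -1 (shut) to 1 (fully open). A call has 1 to 12 rows; each row is the pose to reach, as a shift and turn from the pose commanded when the call began; what a row does not reach only later rows make up. A row lasts 1/10 s, in which the tool goes at most 50 mm and 8.59 degrees, less where a joint would pass 70% of its speed; a pose out of reach is approached as far as the arm can. A call with a number of a shift or a turn outside -1 to 1 is refused whole. A call with a gripper value outside its range is refused whole. The fingers move at their own pace and stop on an object; "squeeze" is the grip in N (left out, the last holds). Time passes only in rows, so rows that repeat a pose let the fingers close. It gives the time, the measured TCP pose, the force, the opening and the grip force at its end, in the units of the state.
- readout.observe(): the state, without advancing time (a new reading comes with each control period).
- cams.read_camera(name): name is "scene" or "side" or "wrist"; returns the picture (420x560x3 uint8, blue, green, red); there is no depth.
- cams.calibration(name): a dict with "K" (3x3 intrinsics, pixels), "world_from_camera" (4x4, takes a point from camera to world coordinates). Camera axes: x right, y down, z forward; pixel columns grow to the right and rows downward; lengths in m; the calibration is good to about 2 mm. A picture is of the moment at which its call begins: read the wrist's pose just before it. calibration takes no time and is no camera call; for the wrist camera it gives the pose at the moment of the call.
- ticket.hand_in(): hands the job in; it is judged then, once.
The state is a dict: "time": time; "qpos": joint angles; "qvel": joint speeds; "joint_efforts": joint torques, N m; "tool_pos": TCP position; "tool_rot": TCP orientation; "contact_force": force on the tool from outside, world axes, zero at the start; "torque": the same for the moment, N m; "opening": finger opening in m; "grip_force": force on a finger pad.
Only numpy, scipy, OpenCV 4.12 (cv2) and the standard library are available. Lean on these libraries where they do the work, as an engineer would, in place of code of your own. Each camera call takes 0.05 s, during which the arm holds its last target. There are 200 camera calls.

## Working session

There is one attempt and no reset: what is moved stays moved. The work goes in short steps, Python scripts to look and compute and a tool call to move; the robot and the scene stay as the last step left them, time stands still between calls to the robot, and variables do not carry over. Pictures are saved under pics/ and viewed, at most 10 in all, crops included, and the job is handed in when it is done.

Besides the shell and the picture viewer there is one more tool, called after "Emit:" as name(argument=value, ...), one argument or row to a line, values as JSON. jog_arm: Moves the arm, as the interface text tells. Shift numbers are shares of 0.08 m and turn numbers shares of 90 degrees, none past 1 either way. Its arguments: {"type":"object","properties":{"plan":{"type":"array"},"squeeze":{"type":"number"}},"required":["plan"]}

```bash
mkdir -p pics; python3 - <<'E'
from cell import readout,cams
import cv2
for n in("scene","side"):
    cv2.imwrite(f"pics/{n}0.png",cams.read_camera(n)); c=cams.calibration(n); print(n,c["K"].round(1).tolist(),c["world_from_camera"].round(3).tolist())
print(readout.observe())
E
```

```text
scene [[428.2, 0.0, 288.9], [0.0, 428.2, 211.4], [0.0, 0.0, 1.0]] [[0.735, 0.499, -0.46, 1.064], [0.678, -0.524, 0.515, -0.554], [0.016, -0.69, -0.723, 0.891], [0.0, 0.0, 0.0, 1.0]]
side [[473.8, 0.0, 286.9], [0.0, 473.8, 208.2], [0.0, 0.0, 1.0]] [[-0.71, -0.433, 0.556, -0.143], [-0.705, 0.419, -0.572, 0.739], [0.015, -0.798, -0.603, 0.88], [0.0, 0.0, 0.0, 1.0]]
{'time': 0.1, 'qpos': array([-1.45980367e-01,  3.42653364e-01,  1.52491919e+00,  2.11272718e-05,
        1.27540814e+00, -1.45987767e-01]), 'qvel': array([ 0.00067502, -0.00292235, -0.00244873, -0.0004298 ,  0.00075693,
       -0.0006452 ]), 'joint_efforts': array([ 1.49919495e-03, -4.32001984e+01, -2.44694173e+01,  7.19219679e-02,
        5.25739230e-02, -9.79429342e-05]), 'tool_pos': array([5.24595848e-01, 9.90834734e-05, 1.96815131e-01]), 'tool_rot': array([-3.14022232e+00, -2.21906710e-04,  1.57079741e+00]), 'contact_force': array([ 0.61104995, -0.50526337, -0.42549857]), 'torque': array([ 0.01838079,  0.02443246, -0.00567627]), 'grip_force': 0.0, 'opening': 0.09224799340018482}
```

View pics/scene0.png

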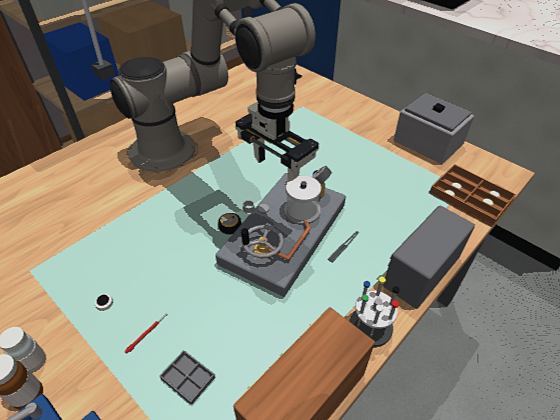

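View pics/side0.png

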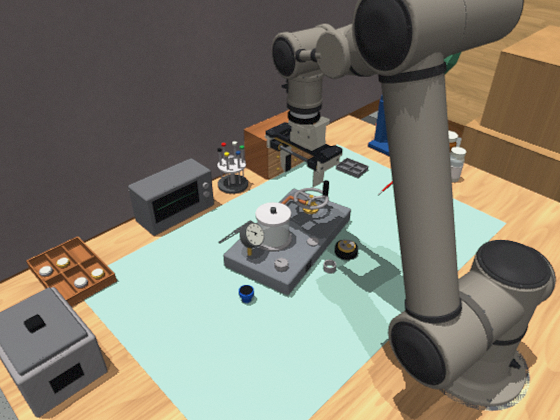

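The scene view shows the wheel around (265,242) with the black crank near (245,238). In the side view the wheel is around (313,200) and the crank near (326,188). I'll enlarge both.

```bash
python3 - <<'E'
import cv2,numpy as np
a=cv2.imread("pics/scene0.png")[210:300,205:305]; b=cv2.imread("pics/side0.png")[165:225,270:360]
a=cv2.resize(a,(400,360),interpolation=cv2.INTER_CUBIC);b=cv2.resize(b,(396,264),interpolation=cv2.INTER_CUBIC)
b=cv2.copyMakeBorder(b,0,96,0,4,cv2.BORDER_CONSTANT)
cv2.imwrite("pics/crop0.png",np.hstack([a,b]))
E
```

```text
(no output)
```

View pics/crop0.png

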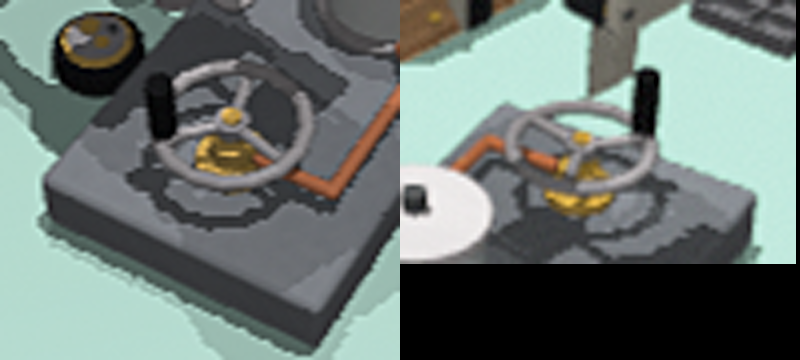

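The left crop is the scene view, with the crank axis from (160,77) to (163,133) and the gold hub at (233,118). The right crop is the side view, with the crank centre at (647,105) and the hub at (583,139). I'll triangulate these points, and get the tester yaw from its end edge, (45,180) to (318,312) in the scene crop.

```bash
cat > h.py <<'E'
import numpy as np
from cell import readout,cams
def ray(n,p,c=None):
    c=c or cams.calibration(n); T=c["world_from_camera"]
    return T[:3,3],T[:3,:3]@np.linalg.solve(c["K"],[p[0],p[1],1])
def plane(n,p,z,c=None):
    o,d=ray(n,p,c); return o+d*(z-o[2])/d[2]
def tri(p,q):
    A=np.zeros((3,3));b=np.zeros(3)
    for n,x in(("scene",p),("side",q)):
        o,d=ray(n,x);d=d/np.linalg.norm(d);M=np.eye(3)-np.outer(d,d);A+=M;b+=M@o
    return np.linalg.solve(A,b)
E
python3 - <<'E'
from h import *
s=lambda x,y:(x/4+205-.4,y/4+210-.4)
t=lambda x,y:((x-400)/4.4+270-.4,y/4.4+165-.4)
C=tri(s(161.5,105),t(647,105));H=tri(s(233,118),t(583,139))
print("crank",C,"hub",H,np.linalg.norm((C-H)[:2]))
print("crank z.118",plane("scene",s(161.5,105),.118),plane("side",t(647,105),.118))
print("hub z.096",plane("scene",s(233,118),.096),plane("side",t(583,139),.096))
a=plane("scene",s(45,182),.05);b=plane("scene",s(318,312),.05);print(a,b,np.linalg.norm(a-b),np.degrees(np.arctan2(*(b-a)[1::-1])))
a=C-H;print("crank ang",np.degrees(np.arctan2(a[1],a[0])))
E
```

```text
crank [ 0.5498894  -0.13250327  0.11529501] hub [ 0.57367874 -0.09811004  0.09313313] 0.041818979251807005
crank z.118 [ 0.55131866 -0.13425413  0.118     ] [ 0.5477196 -0.1290541  0.118    ]
hub z.096 [ 0.57547992 -0.09971655  0.096     ] [ 0.57103107 -0.09509786  0.096     ]
[ 0.49961602 -0.1892821   0.05      ] [ 0.6867943 -0.142932   0.05     ] 0.19283163979814968 13.908121850891245
crank ang -124.67109540586978
```

Radius measures 41.8 mm and the end edge is 193 mm (given as 200), so the geometry is consistent. The tester yaw is about 14°, the crank sits at -125°, and the valve is about 41° + 360° open. I'll move over the crank and check with the wrist camera.

Emit:
jog_arm(
  plan=[
    [0.32,-0.6,0,0,1],
    [0.32,-1,0,0,1],
    [0.32,-1,0,0,1],
  ],
)

```text
time: 0.4
tool_pos: [0.5508, -0.0837, 0.1966]
tool_rot: [-3.141, 0.001, 1.567]
contact_force: [-0.4, 0.1, -1.1]
opening: 0.0916
grip_force: 0.0
```

Emit:
jog_arm(
  plan=[
    [0,-0.4,0,0,1],
    [0,-0.3,0,0,1],
    [0,-0.3,0,0,1],
    [0,-0.3,0,0,1],
  ],
)

```text
time: 0.8
tool_pos: [0.5504, -0.1029, 0.1973]
tool_rot: [-3.141, -0.0, 1.572]
contact_force: [-0.3, -0.5, 0.4]
opening: 0.0921
grip_force: 0.0
```

```bash
python3 - <<'E'
from h import *
import cv2,pickle
c=cams.calibration("wrist");cv2.imwrite("pics/w1.png",cams.read_camera("wrist"));pickle.dump(c,open("w1.pkl","wb"));print(c,readout.observe()["tool_pos"])
E
```

```text
{'K': array([[365.61663645,   0.        , 277.59872908],
       [  0.        , 365.61663645, 221.11729949],
       [  0.        ,   0.        ,   1.        ]]), 'world_from_camera': array([[ 9.99998871e-01,  1.32322458e-03,  7.12036726e-04,
         5.52394002e-01],
       [ 1.46136967e-03, -9.66706717e-01, -2.55882762e-01,
        -3.38826108e-02],
       [ 3.49740325e-04,  2.55883514e-01, -9.66707559e-01,
         3.84833784e-01],
       [ 0.00000000e+00,  0.00000000e+00,  0.00000000e+00,
         1.00000000e+00]])} [ 0.55048921 -0.10297485  0.19741153]
```

View pics/w1.png

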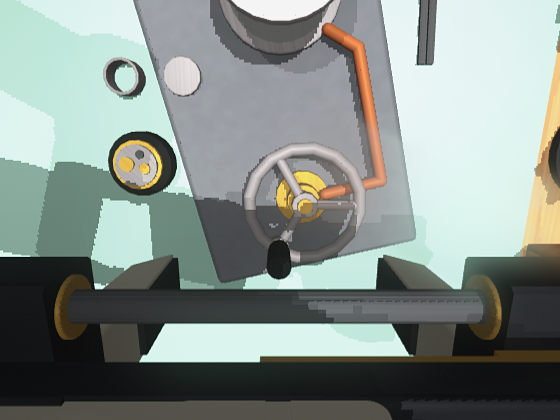

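Wrist view: the rim spans columns 244–365 and rows 142–262, the hub is at (306,204), and the crank is at (279,259). The tester's front edge runs from (136,0) to (219,282). I'll compute positions from this view.

```bash
python3 - <<'E'
from h import *
import pickle,cv2
c=pickle.load(open("w1.pkl","rb"));im=cv2.imread("pics/w1.png");P=lambda p,z:plane("wrist",p,z,c).round(4)
m=(im.max(2)<45).astype('uint8');m[:, :240]=0;m[:,320:]=0;m[:225]=0;m[283:]=0
n,_,st,ce=cv2.connectedComponentsWithStats(m);i=1+st[1:,4].argmax();print(st[i],ce[i])
C=P(ce[i],.12);H=P((306,204),.096);a=C-H
print(C,H,np.linalg.norm(a[:2]),np.degrees(np.arctan2(a[1],a[0])))
print("rim",P((244,204),.089),P((365,204),.089),P((304,142),.089),P((304,262),.089))
u,v=P((140,14),.05),P((218,279),.05);e=u-v;print("yaw",np.degrees(np.arctan2(e[1],e[0]))-90)
u,v=P((218,280),.05),P((414,240),.05);e=v-u;print("yaw2",np.degrees(np.arctan2(e[1],e[0])),np.linalg.norm(e))
E
```

```text
[267 240  24  39 763] [278.39449541 259.5242464 ]
[ 0.5532 -0.1346  0.12  ] [ 0.5755 -0.096   0.096 ] 0.04457858230136978 -120.01589437082913
rim [ 0.5248 -0.0976  0.089 ] [ 0.6249 -0.0974  0.089 ] [ 0.5734 -0.0474  0.089 ] [ 0.5754 -0.1486  0.089 ]
yaw 13.094039214831412
yaw2 12.413749679930973 0.19444600793022207
```

The estimates agree: centre (0.5745, -0.0975), crank angle about -122.5°, and shut at about -167°. Next I'll descend over the crank and grip it.

Emit:
jog_arm(
  plan=[
    [0.02,-0.36,0,0,1],
    [0.02,-0.36,0,0,1],
    [0.02,-0.36,-0.5,0,1],
    [0.02,-0.36,-0.9,0,1],
    [0.02,-0.36,-0.9,0,1],
  ],
)

```text
time: 1.35
tool_pos: [0.5493, -0.1309, 0.1214]
tool_rot: [-3.133, -0.003, 1.571]
contact_force: [0.1, -0.4, 0.2]
opening: 0.0919
grip_force: 0.0
```

Emit:
jog_arm(
  plan=[
    [0,0,-0.2,0,1],
    [0,0,-0.2,0,0],
    [0,0,-0.2,0,-1],
    [0,0,-0.2,0,-1],
    [0,0,-0.2,0,-1],
    [0,0,-0.2,0,-1],
    [0,0,-0.2,0,-1],
    [0,0,-0.2,0,-1],
    [0,0,-0.2,0,-1],
    [0,0,-0.2,0,-1],
  ],
  squeeze=25,
)

```text
time: 2.35
tool_pos: [0.5522, -0.1328, 0.1094]
tool_rot: [3.142, -0.0, 1.571]
contact_force: [0.2, -0.9, 0.3]
opening: 0.0244
grip_force: 0.0
```

Emit:
jog_arm(
  plan=[
    [0,0,0,0,-1],
    [0,0,0,0,-1],
    [0,0,0,0,-1],
    [0,0,0,0,-1],
    [0,0,0,0,-1],
  ],
)

```text
time: 2.85
tool_pos: [0.5532, -0.1332, 0.1108]
tool_rot: [3.139, 0.001, 1.571]
contact_force: [-0.5, 0.1, 8.2]
opening: 0.0007
grip_force: 3.5
```

The fingers closed on nothing (opening 0.0007), so I'll look again.

```bash
python3 - <<'E'
from h import *
import cv2,pickle
c=cams.calibration("wrist");w=cams.read_camera("wrist");pickle.dump(c,open("w2.pkl","wb"));s=cams.read_camera("scene");d=cams.read_camera("side")
o=readout.observe();print(o["tool_pos"],o["opening"],o["contact_force"],o["grip_force"])
cv2.imwrite("pics/w2.png",w)
a=cv2.resize(s[190:290,195:315],(396,330),interpolation=cv2.INTER_CUBIC);b=cv2.resize(d[130:230,260:380],(396,330),interpolation=cv2.INTER_CUBIC)
cv2.imwrite("pics/c2.png",np.hstack([a,b]))
E
```

```text
[ 0.55318846 -0.13319464  0.11084927] 0.00015433033056719725 [-0.62596574  0.3829082   6.77016188] 3.5433555460258503
```

View pics/w2.png

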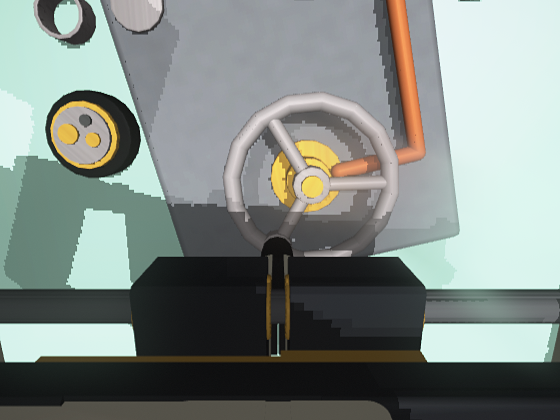

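View pics/c2.png

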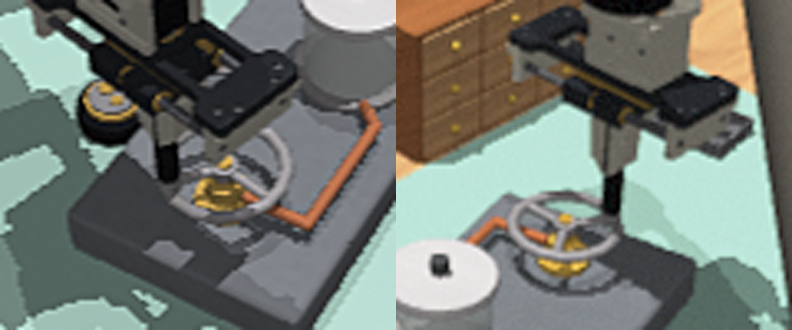

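```bash
python3 - <<'E'
from h import *
import pickle
t=readout.observe()["tool_pos"]
W=pickle.load(open("w2.pkl","rb"))
def pr(c,p):
    T=np.linalg.inv(c["world_from_camera"]);q=c["K"]@(T[:3,:3]@p+T[:3,3]);return q[:2]/q[2]
for nm,p in (("tcp",t),("grasp",t+[0,0,.019]),("tcp+fwd",t+[0,.0095,0]),("tcp-",t-[0,.0095,0]),("hb",[.552,-.133,.096]),("ht",[.552,-.133,.14]),("hub",[.5745,-.0975,.096])):
    p=np.array(p)
    a=pr(cams.calibration("scene"),p);b=pr(cams.calibration("side"),p)
    print(nm,pr(W,p).round(),"crop:",((a-[195,190])*3.3).round(),((b-[260,130])*3.3+[396,0]).round())
E
```

```text
tcp [274. 256.] crop: [168. 158.] [611. 195.]
grasp [273. 269.] crop: [167. 141.] [612. 177.]
tcp+fwd [274. 239.] crop: [178. 151.] [603. 200.]
tcp- [274. 272.] crop: [159. 166.] [618. 191.]
hb [272. 246.] crop: [169. 170.] [611. 210.]
ht [271. 277.] crop: [165. 131.] [614. 168.]
hub [312. 186.] crop: [225. 160.] [564. 216.]
```

```bash
python3 - <<'E'
import cv2,numpy as np
w=cv2.imread("pics/w2.png")[220:370,215:340]
w=np.clip(w.astype(float)*2,0,255).astype('uint8')
cv2.imwrite("pics/w2c.png",cv2.resize(w,(500,600),interpolation=cv2.INTER_NEAREST))
E
```

```text
(no output)
```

View pics/w2c.png

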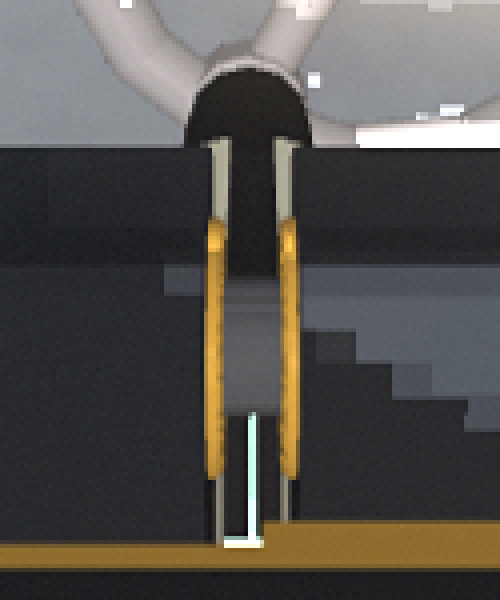

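```bash
python3 - <<'E'
from cell import robot,readout
print({k:getattr(robot,k) for k in dir(robot) if k[0]!='_'})
o=readout.observe();print(o)
E
```

```text
{'IKError': <class 'cell.IKError'>, 'tcp_to_grasp': 0.0188}
{'time': 3.0, 'qpos': array([-3.70949866e-01,  4.99552812e-01,  1.52756429e+00, -1.25424386e-05,
        1.11133775e+00, -3.70924632e-01]), 'qvel': array([ 2.24539825e-05, -1.04531125e-03, -9.97615482e-04,  5.84284487e-04,
       -1.30341653e-04, -1.53823222e-03]), 'joint_efforts': array([ 1.08181445e-01, -4.50921857e+01, -2.03837907e+01,  1.40212728e-01,
       -1.05989277e-01, -1.02316790e-03]), 'tool_pos': array([ 0.55318846, -0.13319464,  0.11084927]), 'tool_rot': array([3.13867232e+00, 1.14787700e-03, 1.57077496e+00]), 'contact_force': array([-0.62596574,  0.3829082 ,  6.77016188]), 'torque': array([-0.02189021,  0.11672219,  0.03464235]), 'grip_force': 3.5433555460258503, 'opening': 0.00015433033056719725}
```

Zoomed in, the shut fingertips appear to ride near the handle's top: nearly the whole handle is still visible, and there's an 8 N upward push. I'll open, go lower in a step that still clears the rim, and close again.

Emit:
jog_arm(
  plan=[
    [0,0,0,0,0.2],
    [0,0,0,0,0.2],
    [0,0,0,0,0.2],
    [0,0,0,0,0.2],
    [0,0,0,0,0.2],
    [0,0,0,0,0.2],
    [0,0,-0.06,0,0.2],
    [0,0,-0.12,0,0.2],
    [0,0,-0.12,0,0.2],
    [0,0,-0.12,0,0.2],
  ],
)

```text
time: 4.0
tool_pos: [0.552, -0.1327, 0.0994]
tool_rot: [-3.141, -0.0, 1.571]
contact_force: [-0.1, -1.2, 0.3]
opening: 0.0552
grip_force: 0.0
```

```bash
python3 - <<'E'
from h import *
import cv2
w=cams.read_camera("wrist");s=cams.read_camera("scene");d=cams.read_camera("side")
o=readout.observe();print(o["tool_pos"],o["opening"],o["contact_force"])
f=lambda i:cv2.resize(i,(396,330),interpolation=cv2.INTER_CUBIC)
W=cv2.resize(w[180:360,170:386],(396,260))
W=cv2.copyMakeBorder(W,0,0,0,396,cv2.BORDER_CONSTANT)
cv2.imwrite("pics/c3.png",np.vstack([np.hstack([f(s[190:290,195:315]),f(d[130:230,260:380])]),W]))
E
```

```text
[ 0.55230657 -0.13282587  0.09992986] 0.05511106223791417 [ 1.12366062 -0.31705134 -0.23359924]
```

View pics/c3.png

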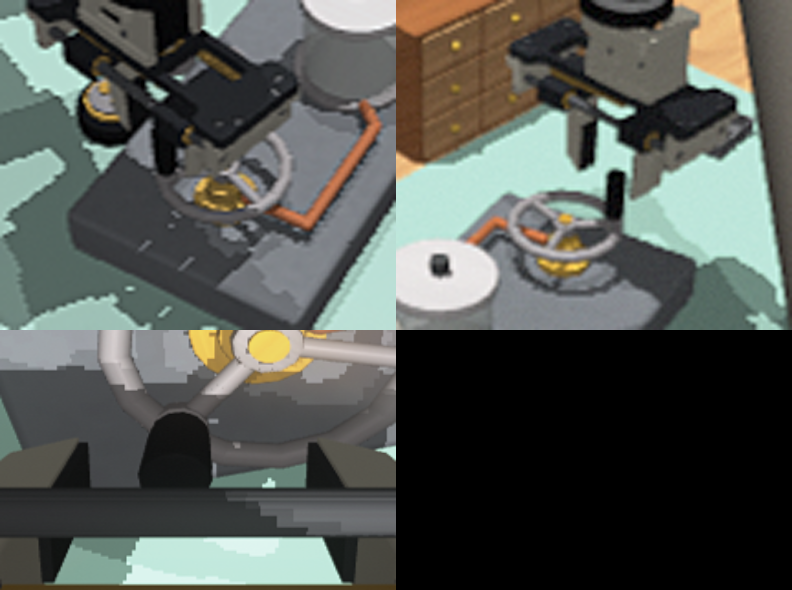

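In the side view, the fingertips (midpoint (613,182)) sit about 20 mm higher than the TCP reading implies. The handle (616,172–213) is centred between them. The real tips still clear the rim, so I'll go lower, watching the force, and then close.

Emit:
jog_arm(
  plan=[
    [0,0,-0.05,0,0.2],
    [0,0,-0.05,0,0.2],
    [0,0,-0.05,0,-1],
    [0,0,-0.05,0,-1],
    [0,0,-0.05,0,-1],
    [0,0,-0.05,0,-1],
    [0,0,-0.05,0,-1],
    [0,0,-0.05,0,-1],
    [0,0,-0.05,0,-1],
    [0,0,-0.05,0,-1],
  ],
)

```text
time: 5.15
tool_pos: [0.552, -0.133, 0.0958]
tool_rot: [-3.141, 0.0, 1.571]
contact_force: [-2.9, -1.5, 1.3]
opening: 0.0166
grip_force: 25.0
```

Gripped: opening 16.6 mm at 25 N. The handle is 18 mm, so this may be its rounded top. I'll reopen slightly, go 5 mm deeper and regrip.

Emit:
jog_arm(
  plan=[
    [0,0,0,0,-0.2],
    [0,0,0,0,-0.2],
    [0,0,-0.03,0,-0.2],
    [0,0,-0.06,0,-0.2],
    [0,0,-0.06,0,-0.2],
    [0,0,-0.06,0,-1],
    [0,0,-0.06,0,-1],
    [0,0,-0.06,0,-1],
    [0,0,-0.06,0,-1],
    [0,0,-0.06,0,-1],
    [0,0,-0.06,0,-1],
    [0,0,-0.06,0,-1],
  ],
  squeeze=35,
)

```text
time: 6.35
tool_pos: [0.5522, -0.1329, 0.0911]
tool_rot: [3.141, 0.0, 1.571]
contact_force: [-1.7, -0.7, 1.0]
opening: 0.0171
grip_force: 35.0
```

The grip is firm. I'll work out the circle offsets.

```bash
cat >> h.py <<'E'
def circ(t0,steps,r=.042):
    f=lambda t:np.array([np.cos(np.radians(t)),np.sin(np.radians(t))])
    return [((f(t0+s)-f(t0))*r/.08).round(3).tolist() for s in steps]
E
python3 - <<'E'
from h import *
print(circ(-122.3,range(-15,-91,-15)))
print(circ(-212.3,range(-20,-241,-20)))
E
```

```text
[[-0.105, 0.088], [-0.184, 0.2], [-0.232, 0.328], [-0.244, 0.465], [-0.221, 0.6], [-0.163, 0.724]]
[[0.123, 0.135], [0.284, 0.22], [0.465, 0.244], [0.643, 0.205], [0.797, 0.108], [0.909, -0.036], [0.964, -0.21], [0.957, -0.392], [0.888, -0.561], [0.765, -0.696], [0.603, -0.781], [0.423, -0.805]]
```

Emit:
jog_arm(
  plan=[
    [-0.071,0.064,0,0,-1],
    [-0.123,0.144,0,0,-1],
    [-0.152,0.235,0,0,-1],
    [-0.157,0.331,0,0,-1],
    [-0.135,0.424,0,0,-1],
    [-0.09,0.508,0,0,-1],
    [-0.09,0.508,0,0,-1],
    [-0.09,0.508,0,0,-1],
  ],
)

```text
time: 7.15
tool_pos: [0.5315, -0.0888, 0.0906]
tool_rot: [-3.114, -0.006, 1.572]
contact_force: [-43.3, 5.9, 32.7]
opening: 0.0171
grip_force: 35.0
```

I sent that move before the table came back, using numbers that were too small, so the arm is now cutting inside the circle (43 N in x). I'll move back out onto the circle at the angle the handle actually has.

Emit:
jog_arm(
  plan=[
    [-0.07,0.02,0,0,-1],
    [-0.146,0.04,0,0,-1],
    [-0.146,0.04,0,0,-1],
    [-0.146,0.04,0,0,-1],
  ],
)

```text
time: 7.55
tool_pos: [0.5312, -0.0884, 0.0909]
tool_rot: [-3.137, -0.001, 1.571]
contact_force: [-8.4, 1.2, 6.8]
opening: 0.0167
grip_force: 35.0
```

```bash
cat >> h.py <<'E'
def path(cmd,angs,c=(.573,-.0975),r=.042):
    a=np.radians(list(angs));P=np.c_[c[0]+r*np.cos(a),c[1]+r*np.sin(a)]
    return ((P-np.array(cmd))/.08).round(3).tolist()
E
python3 -c "
from h import *
print(path((.5333,-.089),range(150,-51,-20)))"
```

```text
[[0.042, 0.156], [0.159, 0.296], [0.317, 0.387], [0.496, 0.419], [0.676, 0.387], [0.834, 0.296], [0.951, 0.156], [1.013, -0.015], [1.013, -0.197], [0.951, -0.369], [0.834, -0.508]]
```

Emit:
jog_arm(
  plan=[
    [0.042,0.156,0,0,-1],
    [0.159,0.296,0,0,-1],
    [0.317,0.387,0,0,-1],
    [0.496,0.419,0,0,-1],
    [0.676,0.387,0,0,-1],
    [0.676,0.387,0,0,-1],
    [0.676,0.387,0,0,-1],
    [0.676,0.387,0,0,-1],
  ],
)

```text
time: 8.35
tool_pos: [0.5876, -0.0571, 0.091]
tool_rot: [3.14, -0.001, 1.571]
contact_force: [3.1, 4.2, 0.0]
opening: 0.0169
grip_force: 35.0
```

```bash
python3 -c "
from h import *
print(path((.5874,-.058),range(50,-131,-20),(.573,-.0965),.043))"
```

```text
[[0.165, -0.07], [0.285, -0.213], [0.349, -0.388], [0.349, -0.575], [0.285, -0.75], [0.165, -0.893], [0.004, -0.986], [-0.18, -1.019], [-0.364, -0.986], [-0.525, -0.893]]
```

Emit:
jog_arm(
  plan=[
    [0.165,-0.07,0,0,-1],
    [0.285,-0.213,0,0,-1],
    [0.349,-0.388,0,0,-1],
    [0.349,-0.575,0,0,-1],
    [0.285,-0.75,0,0,-1],
    [0.165,-0.893,0,0,-1],
    [0.004,-0.986,0,0,-1],
    [0.004,-0.986,0,0,-1],
    [0.004,-0.986,0,0,-1],
  ],
)

```text
time: 9.25
tool_pos: [0.5858, -0.1361, 0.091]
tool_rot: [-3.139, -0.003, 1.57]
contact_force: [-3.2, 6.7, 3.8]
opening: 0.0169
grip_force: 35.0
```

```bash
python3 -c "
from h import *
print(path((.5877,-.1369),[-90,-110,-130,-145,-158,-168,-173,-178],(.573,-.096),.0425))"
```

```text
[[-0.184, -0.02], [-0.365, 0.012], [-0.525, 0.104], [-0.619, 0.207], [-0.676, 0.312], [-0.703, 0.401], [-0.711, 0.447], [-0.715, 0.493]]
```

Emit:
jog_arm(
  plan=[
    [-0.184,-0.02,0,0,-1],
    [-0.365,0.012,0,0,-1],
    [-0.525,0.104,0,0,-1],
    [-0.619,0.207,0,0,-1],
    [-0.676,0.312,0,0,-1],
    [-0.703,0.401,0,0,-1],
    [-0.703,0.401,0,0,-1],
    [-0.703,0.401,0,0,-1],
  ],
)

```text
time: 10.05
tool_pos: [0.5315, -0.1059, 0.0911]
tool_rot: [3.142, 0.002, 1.571]
contact_force: [1.4, -5.6, -2.3]
opening: 0.0167
grip_force: 35.0
```

Emit:
jog_arm(
  plan=[
    [-0.008,0.046,0,0,-1],
    [-0.012,0.092,0,0,-1],
    [-0.012,0.092,0,0,-1],
    [-0.012,0.092,0,0,-1],
    [-0.012,0.092,0,0,-1],
  ],
)

```text
time: 10.55
tool_pos: [0.5316, -0.1051, 0.0912]
tool_rot: [3.139, 0.012, 1.571]
contact_force: [2.3, -30.2, -8.9]
opening: 0.0169
grip_force: 35.0
```

The stop is reached: the handle stays at y ≈ -0.1055 with 30 N against it, at 193° about the axis, which matches the tester's yaw. It has been held for over 0.2 s. Next is the 720° counter-clockwise back-off.

```bash
python3 -c "
from h import *
c=(.573,-.096);r=.042
P=lambda a:(c[0]+r*np.cos(np.radians(a)),c[1]+r*np.sin(np.radians(a)))
print('A',path((.5305,-.0975),range(193,314,20),c,r))
print('B',path(P(313),range(333,494,20),c,r))
print('C',path(P(133),range(153,314,20),c,r))
print('E',path(P(133),range(153,194,20),c,r))"
```

```text
A [[0.02, -0.099], [0.091, -0.267], [0.215, -0.401], [0.378, -0.483], [0.559, -0.506], [0.736, -0.465], [0.889, -0.365]]
B [[0.11, 0.146], [0.163, 0.32], [0.153, 0.502], [0.082, 0.67], [-0.042, 0.803], [-0.205, 0.886], [-0.386, 0.908], [-0.563, 0.867], [-0.716, 0.768]]
C [[-0.11, -0.146], [-0.163, -0.32], [-0.153, -0.502], [-0.082, -0.67], [0.042, -0.803], [0.205, -0.886], [0.386, -0.908], [0.563, -0.867], [0.716, -0.768]]
E [[-0.11, -0.146], [-0.163, -0.32], [-0.153, -0.502]]
```

Emit:
jog_arm(
  plan=[
    [0.02,-0.099,0,0,-1],
    [0.091,-0.267,0,0,-1],
    [0.215,-0.401,0,0,-1],
    [0.378,-0.483,0,0,-1],
    [0.559,-0.506,0,0,-1],
    [0.736,-0.465,0,0,-1],
    [0.889,-0.365,0,0,-1],
    [0.889,-0.365,0,0,-1],
  ],
)

```text
time: 11.35
tool_pos: [0.6025, -0.1254, 0.091]
tool_rot: [-3.142, -0.001, 1.572]
contact_force: [-0.2, 3.5, 3.2]
opening: 0.017
grip_force: 35.0
```

Emit:
jog_arm(
  plan=[
    [0.11,0.146,0,0,-1],
    [0.163,0.32,0,0,-1],
    [0.153,0.502,0,0,-1],
    [0.082,0.67,0,0,-1],
    [-0.042,0.803,0,0,-1],
    [-0.205,0.886,0,0,-1],
    [-0.386,0.908,0,0,-1],
    [-0.563,0.867,0,0,-1],
    [-0.716,0.768,0,0,-1],
    [-0.716,0.768,0,0,-1],
    [-0.716,0.768,0,0,-1],
  ],
)

```text
time: 12.45
tool_pos: [0.5444, -0.0647, 0.091]
tool_rot: [-3.141, -0.0, 1.571]
contact_force: [-1.2, -0.1, 1.3]
opening: 0.0168
grip_force: 35.0
```

Tracking is clean with low forces, so I'll continue with the second turn.

Emit:
jog_arm(
  plan=[
    [-0.11,-0.146,0,0,-1],
    [-0.163,-0.32,0,0,-1],
    [-0.153,-0.502,0,0,-1],
    [-0.082,-0.67,0,0,-1],
    [0.042,-0.803,0,0,-1],
    [0.205,-0.886,0,0,-1],
    [0.386,-0.908,0,0,-1],
    [0.563,-0.867,0,0,-1],
    [0.716,-0.768,0,0,-1],
    [0.716,-0.768,0,0,-1],
  ],
)

```text
time: 13.45
tool_pos: [0.6028, -0.1253, 0.091]
tool_rot: [-3.141, -0.002, 1.572]
contact_force: [-2.4, 4.6, 3.9]
opening: 0.0169
grip_force: 35.0
```

Emit:
jog_arm(
  plan=[
    [0.11,0.146,0,0,-1],
    [0.163,0.32,0,0,-1],
    [0.153,0.502,0,0,-1],
    [0.082,0.67,0,0,-1],
    [-0.042,0.803,0,0,-1],
    [-0.205,0.886,0,0,-1],
    [-0.386,0.908,0,0,-1],
    [-0.563,0.867,0,0,-1],
    [-0.716,0.768,0,0,-1],
    [-0.716,0.768,0,0,-1],
    [-0.716,0.768,0,0,-1],
  ],
)

```text
time: 14.55
tool_pos: [0.5442, -0.0651, 0.091]
tool_rot: [-3.14, -0.001, 1.57]
contact_force: [-4.4, 3.4, 3.7]
opening: 0.017
grip_force: 35.0
```

Emit:
jog_arm(
  plan=[
    [-0.11,-0.146,0,0,-1],
    [-0.163,-0.32,0,0,-1],
    [-0.153,-0.502,0,0,-1],
    [-0.153,-0.502,0,0,-1],
    [-0.153,-0.502,0,0,-1],
    [-0.153,-0.502,0,0,-1],
    [-0.153,-0.502,0,0,-1],
  ],
)

```text
time: 15.25
tool_pos: [0.5318, -0.1064, 0.091]
tool_rot: [-3.14, 0.002, 1.571]
contact_force: [-6.9, -3.5, 3.4]
opening: 0.0166
grip_force: 35.0
```

```bash
python3 - <<'E'
from h import *
import cv2
w=cams.read_camera("wrist");s=cams.read_camera("scene");d=cams.read_camera("side")
o=readout.observe();print(o["tool_pos"],o["opening"],o["contact_force"],o["grip_force"])
f=lambda i:cv2.resize(i,(396,330),interpolation=cv2.INTER_CUBIC)
W=cv2.resize(w[140:320,210:426],(324,270));W=cv2.copyMakeBorder(W,0,0,0,468,cv2.BORDER_CONSTANT)
cv2.imwrite("pics/c4.png",np.vstack([np.hstack([f(s[190:290,195:315]),f(d[130:230,260:380])]),W]))
E
```

```text
[ 0.53180892 -0.10629786  0.09098105] 0.01718752090705947 [-6.70780467 -3.29017251  4.76624708] 35.00109627493657
```

View pics/c4.png

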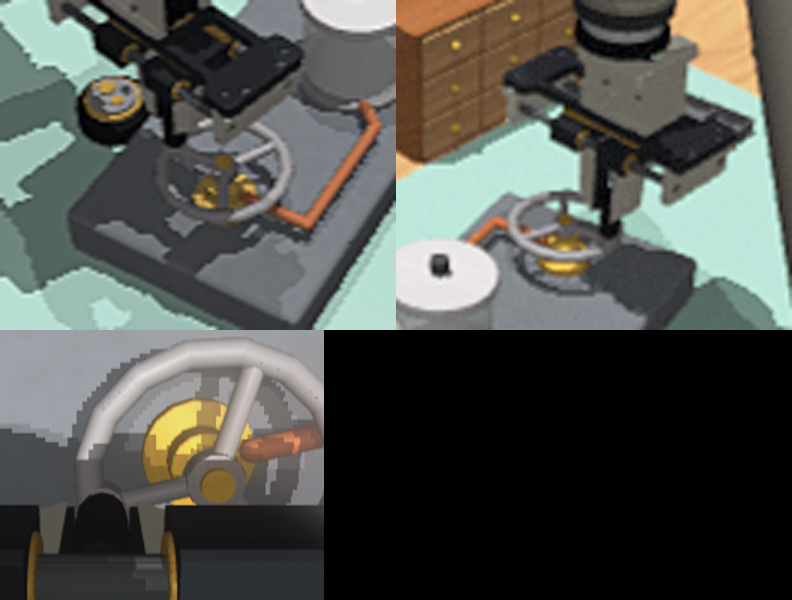

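The final view shows the handle between the fingers at the shut-side angle: the spoke points to about 193°, and TCP y is -0.106 against -0.1055 at the stop. Grip is 35 N and everything is at rest.

```bash
python3 -c "
from cell import ticket
print(ticket.hand_in())"
```

```text
the job is handed in; nothing more can be done
None
```

The vent valve was screwed shut against its stop and held, then backed off two full turns (within about 1° by my measurement), and the job was handed in with the crank handle still gripped at 35 N; no verdict came back, the first grip missed, and one early move put a brief 43 N on the handle.

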